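Ready the seed-inspection magnifier

ROBOT

A 6-joint arm with a two-finger parallel gripper is mounted at the origin on the work surface. World frame = base frame: x ahead of the robot, y to its left, z up, the work surface at z = 0. Lengths are in m, angles in degrees, forces in N, time in s.
With the tool pointing down it reaches from about 0.4 to 0.825 m from the base axis. Payload 7 kg.
Tool frame: the origin (TCP) lies midway between the tips of the shut fingers; the grasp point (between the pads) lies 19 mm behind it; y points along the fingers, z is the direction in which the jaws open and shut, and the axes are right-handed (so a half turn about y gives the same grasp; the last joint's range is limited). The gripper opens to 88 mm and grips with 3 to 60 N. Pads are 19 mm wide; open, the fingers measure 130 mm over their backs; the gripper's body (78 mm by 193 mm) begins 47 mm behind the grasp point.
Start: joints at [82.053, 20.546, 0.682, 0, -70.136, -16.507], TCP at [0.279, 0.614, 0.227] pointing down, gripper open.
Joint ranges: [-176.03, 176.03], [-82.01, 121.73], [-58.28, 71.71], [-173.87, 95.51], [-174.79, -0.11], [-173.66, 173.66]. Speed limits (degrees/s): [136.94, 136.94, 172.46, 180, 180, 180].

INTERFACE

Orientations are given as [roll, pitch, yaw] about the fixed x, y, z axes, in that order (R = Rz(yaw) Ry(pitch) Rx(roll)).
In Python, from plant import ctrl gives the robot as it stands.
- The arm moves only by the tool step_arm, never from a script. Its argument "rows" is a list that holds one entry, the list of rows, each a list of 7 numbers: the gripper command: -1 is shut, 1 is fully open, values between are in proportion, then the shift along the world's x, y, z in cm, then the turn, a rotation vector about the world's x, y, z in degrees. In form: [[[fingers, tx, ty, tz, rx, ry, rz], ...]]. A call has 1 to 12 rows; each row shifts and turns the commanded pose from where the row before left it; what a row does not reach is not made up. A row lasts 1/8 s, in which the tool goes at most 62.5 mm and 10.7 degrees, less where a joint would pass 70% of its speed; a pose out of reach is approached as far as the arm can. A call is refused whole if a number of a shift passes 6.25 or a number of a turn 10.7, either way. A call with a gripper value outside its range is refused whole. The fingers move at their own pace and stop on an object; the grip force is fixed at half the most. Time passes only in rows, so rows that do not move let the fingers close. It gives the time, the measured TCP pose, the force and the opening at its end, in the units of the state.
- ctrl.get_obs(): the state, without advancing time (a new reading comes with each control period).
- ctrl.snapshot(name): name is "scene" or "top"; returns the picture (400x640x3 uint8, blue, green, red); there is no depth.
- ctrl.camera_params(name): a dict with "vertical_fov" (degrees; the focal length in pixels is half the picture's height over the tangent of half this angle, whatever the lens; pixels are square), "cx", "cy" (the principal point, pixels), "k1" (the pictures are not rectified: a ray, as slopes to the right and down, at radius r is drawn at 1 + k1 r^2 times it, then the intrinsics apply), "rvec" (rotation vector, rad) and "tvec" (3), from world to camera coordinates, as OpenCV has them. Camera axes: x right, y down, z forward; pixel columns grow to the right and rows downward; lengths in m; the calibration is good to about 2 mm. A picture is of the moment at which its call begins. camera_params takes no time and is no camera call.
- ctrl.close_job(): hands the job in, once; it reports no verdict.
The state is a dict: "clock": time; "joint_pos": joint angles; "qvel": joint speeds; "tau": joint torques, N m; "tool_pos": TCP position; "orientation": TCP orientation; "force": force on the tool from outside, world axes, zero at the start; "moment": the same for the moment, N m; "opening": finger opening in m.
Only numpy, scipy, OpenCV 4.12 (cv2) and the standard library are available. Lean on these libraries where they do the work, as an engineer would, in place of code of your own. Each camera call takes 0.05 s, during which the arm holds its last target. There are 200 camera calls.

TASK

Get the seed-inspection stand ready: first push the lamp lever on the small control box clockwise, all the way round to its stop pin, and leave it there. Then gently push the magnifier's swing arm round with a fingertip until the lens is centred over the dish with the seeds, the whole dish under the lens, and take the hand away. Nothing needs grasping and nothing may be lifted: leave both dishes, the stoppered flask and the white bottle where they stand.

Things in the scene. Friction and masses are not known exactly. Their poses are not given: they have to be found in the camera images.
- stand: Fixed grey metal stand, a box 300 mm (x) by 380 mm (y) by 70 mm high; origin at the centre of its underside, z up. A 22 mm thick post rises from its flat top at x = +100 mm, y = 0 and carries the magnifier. The two dishes stand on its top.
- magnifier: Magnifier on a level swing arm that turns about the post (2 to 3 N at 90 mm from the axis) up to 1.2 rad either way and stays where left. Origin on the turning axis at the arm's mid-height, 100 mm above the stand's top (170 mm above the table); z up. From the black hub (30 mm wide, 24 mm tall) the steel arm, 10 mm thick, 18 mm tall, runs along its own -x axis for 147 mm to the lens.
- lens (a point): Centre of the round lens at the end of the arm, 190 mm from the pivot axis, at the arm's mid-height. Lens with its white rim: 96 mm in diameter, 10 mm thick. At the start it hangs between the two dishes.
- seed_dish: Shallow open white dish with nine dark brown seeds in it, 60 mm in diameter, 14 mm high, loose on the stand's top, on the left or the right half of it. Origin at the centre of its underside. It stands within 10 mm of the circle that the lens centre sweeps.
- empty_dish: The same white dish but empty, on the other half of the stand. Origin at the centre of its underside. Not to be moved.
- control: Fixed dark steel control box, 90 by 90 by 50 mm high, beside the stand (left or right); origin at the centre of its underside, z up. A vertical stop pin, 7 mm thick and 30 mm tall, stands on its top at x = +30 mm, y = -30.5 mm. The lever turns on its top.
- lever (a joint): Angle of the lamp lever about its upright axis: 0 = off, pointing along the control box's +y axis; grows clockwise seen from above; 1.571 = on, pointing along the control box's +x axis, against the stop pin. It stays where it is left; about 1.3 N at 45 mm from the axis turns it.
- lever_hub (a point): Point on the lever's vertical turning axis at mid-height of the lever, 74 mm above the table (24 mm above the control box's top); the hub is 26 mm in diameter and 22 mm tall.
- lever_tip (a point): Free end of the lever: a plain aluminium bar, 12 mm thick and 18 mm tall, that reaches 62 mm out from the turning axis; the point is at mid-height.
- flask: Loose conical glass flask with a black stopper, 72 mm in diameter at the foot, 137 mm tall, on the other side of the stand from the control box. Origin at the centre of its underside. Not to be moved.
- bottle: Loose white plastic bottle, 48 mm in diameter, 130 mm tall, on the table. Origin at the centre of its underside. Not to be moved.
Mind the look-alikes: they are no part of the job. What is shaped like the seed_dish but purple is not meant. There is more than one size of the control; the job needs the smaller.

How it is judged (in metres and radians):
On the way, in this order (a step that is already met when the one before it is completed fails the run):
1. the lamp lever is pushed round to its stop pin (value of joint lever above 1.4 rad), for 0.2 s.
2. the lens hangs over the dish with the seeds (horizontal distance between lens and seed_dish below 0.018 m), for 0.2 s.
At the end, for the whole second after the job is handed in: Lever within 10 degrees of its stop (above 1.4 rad); lens centre within 18 mm of the seed dish's centre seen from above (the whole dish under the lens); magnifier at rest; dishes within 10 mm, flask and bottle within 15 mm of their starts (value of joint lever above 1.4 rad and horizontal distance between lens and seed_dish below 0.018 m and angular speed of magnifier below 0.05 rad/s and distance of each of seed_dish, empty_dish from where it was at the start of the episode below 0.01 m and distance of each of flask, bottle from where it was at the start of the episode below 0.015 m); the robot touches nothing.
It fails at once if a dish is shifted or lifted by more than 10 mm (distance of any of seed_dish, empty_dish from where it was at the start of the episode above 0.01 m).
It fails at once if the flask or the bottle is shifted or lifted by more than 15 mm, or tipped (distance of any of flask, bottle from where it was at the start of the episode above 0.015 m or angle between any of flask, bottle's own z axis and vertical above 0.3 rad).
It fails at once if the magnifier is pushed or squeezed with more than 20 N (contact force between any of the arm, the fingers and magnifier above 20 N).
It also fails if it takes over 58 s, if anything falls off the work surface, if the arm or the gripper's body presses on something with over 40 N, if the wrist force passes 120 N, or if a joint passes its speed limit or range.

## Working session

There is one attempt and no reset: what is moved stays moved. The work goes in short steps, Python scripts to look and compute and a tool call to move; the robot and the scene stay as the last step left them, time stands still between calls to the robot, and variables do not carry over. Pictures are saved under pics/ and viewed, about 8 in all and at most 12, crops included, and the job is handed in when it is done.

Besides the shell and the picture viewer there is one more tool, called after ">>>" as name([rows], argument=value, ...), one row to a line, values as JSON. step_arm: Moves the arm, as the interface text tells. Its arguments: {"type":"object","properties":{"rows":{"type":"array"}},"required":["rows"]}

```bash
mkdir -p pics
python3 - <<'E'
from plant import ctrl
import cv2
for n in("scene","top"):
    cv2.imwrite(f"pics/{n}0.png",ctrl.snapshot(n)); print(n,ctrl.camera_params(n))
o=ctrl.get_obs();print(o["tool_pos"],o["orientation"],o["clock"])
E
```

```text
scene {'vertical_fov': 51.14408545475925, 'cx': 322.2857489474558, 'cy': 203.97856083453473, 'k1': -0.1034822828071093, 'rvec': array([ 2.41264199,  0.72447024, -0.23119362]), 'tvec': array([-0.41560344, -0.21241931,  1.65267596])}
top {'vertical_fov': 52.44873311431591, 'cx': 321.99051707933796, 'cy': 194.94252658080035, 'k1': -0.07156099255185597, 'rvec': array([ 2.17542672, -2.11533121,  0.13262302]), 'tvec': array([-0.06128694,  0.54056684,  1.13880419])}
[0.27926275 0.61403878 0.22570426] [-8.99118442e+01  9.13840539e-03  1.55540252e+02] 0.1
```

View pics/scene0.png

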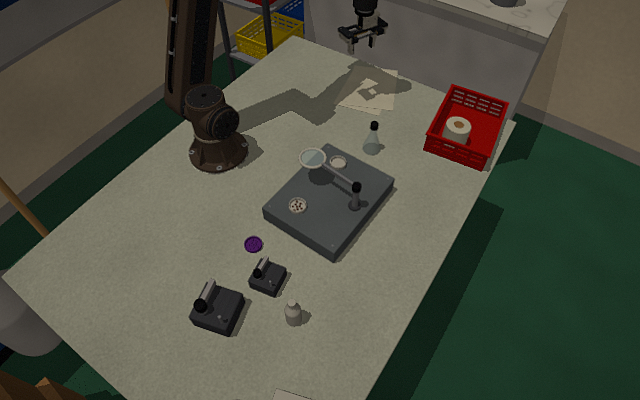

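View pics/top0.png

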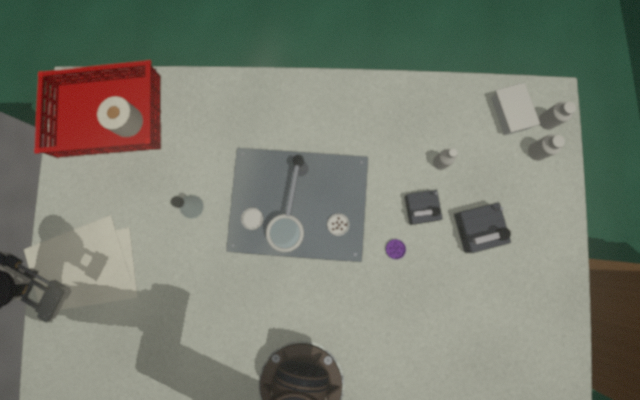

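The top view shows the stand around (300,205), with the seed dish at (338,225), the empty dish at (252,218) and the lens at (285,232). The small control is at (423,207), with the bottle at (447,157), and the flask is at (190,205). Next I'll enlarge the control in both views.

```bash
cat > h.py <<'E'
import numpy as np, cv2
from plant import ctrl
def cam(n):
    p=ctrl.camera_params(n); f=200/np.tan(np.radians(p["vertical_fov"]/2))
    K=np.array([[f,0,p["cx"]],[0,f,p["cy"]],[0,0,1]]); return K,np.array([p["k1"],0,0,0,0.]),p["rvec"],p["tvec"]
def ray(n,uv,z):
    K,d,r,t=cam(n); R=cv2.Rodrigues(r)[0]
    q=cv2.undistortPoints(np.array([[uv]],float),K,d)[0,0]
    v=R.T@np.array([*q,1]); c=-R.T@t; return c+v*(z-c[2])/v[2]
def proj(n,P):
    K,d,r,t=cam(n); return cv2.projectPoints(np.array(P,float).reshape(-1,3),r,t,K,d)[0][:,0]
E
python3 - <<'E'
from h import *
t=cv2.imread("pics/top0.png");s=cv2.imread("pics/scene0.png")
a=cv2.resize(t[180:230,395:450],None,fx=7,fy=7,interpolation=cv2.INTER_CUBIC)
b=cv2.resize(s[250:300,240:295],None,fx=7,fy=7,interpolation=cv2.INTER_CUBIC)
cv2.imwrite("pics/c1.png",np.hstack([a,b]))
P=lambda u,z:np.round(ray("top",u,z),3)
print("seed",P((338.5,225),.084),"empty",P((252,218),.084),"lens",P((285,233),.17),"post",P((297,160),.18))
print("stand",[P(u,.07) for u in((237,149),(368,156),(362,262),(227,251))])
print("box",[P(u,.05) for u in((405,193),(437,190),(441,220),(409,223))])
print("lenses scene",np.round(ray("scene",(313,158),.17),3),"seed",np.round(ray("scene",(298,205),.08),3))
E
```

```text
seed [ 0.453 -0.095  0.084] empty [0.466 0.145 0.084] lens [0.424 0.043 0.17 ] post [0.611 0.019 0.18 ]
stand [array([0.664, 0.201, 0.07 ]), array([ 0.653, -0.174,  0.07 ]), array([ 0.354, -0.162,  0.07 ]), array([0.373, 0.213, 0.07 ])]
box [array([ 0.552, -0.284,  0.05 ]), array([ 0.564, -0.376,  0.05 ]), array([ 0.478, -0.387,  0.05 ]), array([ 0.467, -0.295,  0.05 ])]
lenses scene [0.428 0.046 0.17 ] seed [ 0.458 -0.089  0.08 ]
```

View pics/c1.png

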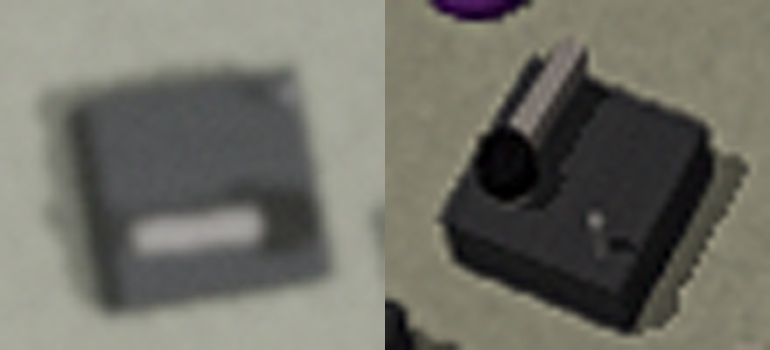

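Run:
```python
from h import *
P=lambda u,z:np.round(ray("top",u,z),3); S=lambda u,z:np.round(ray("scene",u,z),3)
print("hub",P((435.7,211.4),.085),S((240+(507-385)/7,250+160/7),.08)); print("tip",P((414,213),.083),S((240+(572-385)/7,250+45/7),.083))
print("pin",P((436,193),.08),S((240+(595-385)/7,250+218/7),.08))
print("bottle foot~",P((443,160),.03),"flask",P((190,207),.02),"knob",P((297,158),.2),S((356,187),.2))
```

```text
hub [ 0.498 -0.363  0.085] [ 0.503 -0.363  0.08 ]
tip [ 0.492 -0.303  0.083] [ 0.493 -0.304  0.083]
pin [ 0.55  -0.365  0.08 ] [ 0.551 -0.364  0.08 ]
bottle foot~ [ 0.657 -0.401  0.03 ] flask [0.498 0.343 0.02 ] knob [0.612 0.017 0.2  ] [ 0.623 -0.004  0.2  ]
```

>>> step_arm([
  [[-1,1,-4,2,0,0,-5],[-1,3,-5,2,0,0,-10],[-1,3,-5,1,0,0,-10],[-1,3,-5,0,0,0,-10],[-1,3,-5,0,0,0,-10],[-1,3,-5,0,0,0,-10],[-1,2,-5,0,0,0,-10],[-1,2,-5,0,0,0,0],[-1,0,-5,0,0,0,0],[-1,0,-5,0,0,0,0],[-1,0,-5,0,0,0,0],[-1,0,-5,0,0,0,0]],
])

```text
clock: 1.6
tool_pos: [0.4789, 0.0228, 0.2765]
orientation: [-90.0, -0.0, 90.6]
force: [0.7, 0.5, -1.5]
opening: -0.0
```

The closed finger is now above the stand, and the jaw axis is along world x. I'm going to the robot side of the lever, then down.

>>> step_arm([
  [[-1,0,-5,0,0,0,0],[-1,0,-5,0,0,0,0],[-1,0,-5,0,0,0,0],[-1,0,-5,0,0,0,0],[-1,-1,-5,0,0,0,3],[-1,-1,-5,0,0,0,3],[-1,-0.4,-4.5,0,0,0,0],[-1,0,0,-5,0,0,0],[-1,0,0,-5,0,0,0],[-1,0,0,-5,0,0,0],[-1,0,0,-4,0,0,0],[-1,0,0,-1.5,0,0,0]],
])

```text
clock: 3.1
tool_pos: [0.4538, -0.32, 0.0691]
orientation: [-89.8, -0.1, 96.5]
force: [0.1, -0.2, 0.1]
opening: 0.0001
```

Run:
```python
from h import *
o=ctrl.get_obs();print(o["tool_pos"],o["orientation"],o["force"])
t=ctrl.snapshot("top");s=ctrl.snapshot("scene")
print(proj("top",o["tool_pos"]),proj("scene",o["tool_pos"]))
a=cv2.resize(t[170:270,370:470],None,fx=4,fy=4,interpolation=cv2.INTER_CUBIC)
b=cv2.resize(s[210:310,210:310],None,fx=4,fy=4,interpolation=cv2.INTER_CUBIC)
cv2.imwrite("pics/c2.png",np.hstack([a,b]))
```

```text
[ 0.45375107 -0.32004433  0.06909606] [-89.76966044  -0.10948724  96.52691308] [ 0.13201984 -0.19323716  0.09561873]
[[419.13772496 227.3815484 ]] [[253.99683813 256.28925661]]
```

View pics/c2.png

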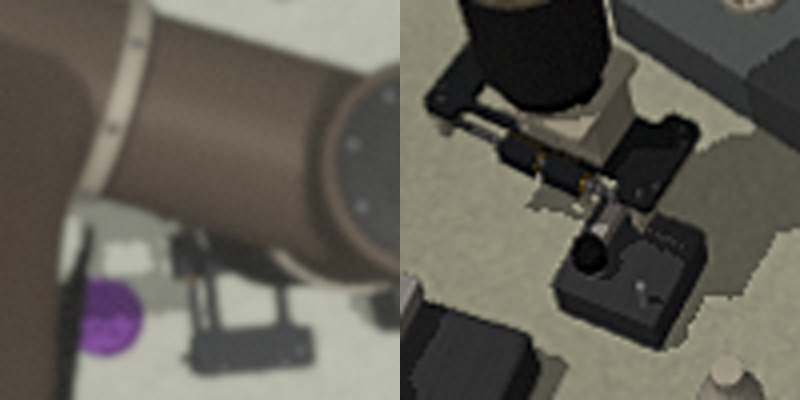

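The scene crop shows the finger just behind the lever, near crop (610,190). The top view is mostly hidden by the arm. I'll push slowly and read the force.

>>> step_arm([
  [[-1,0.6,0,0,0,0,0],[-1,0.5,0.0,0,0,0,0],[-1,0.5,0,0,0,0,0]],
])

```text
clock: 3.58
tool_pos: [0.4723, -0.3207, 0.0727]
orientation: [-90.1, 0.0, 96.6]
force: [-1.8, 0.7, 0.6]
opening: 0.0006
```

>>> step_arm([
  [[-1,0.5,0,0,0,0,0],[-1,0.5,0,0,0,0,0]],
])

```text
clock: 3.82
tool_pos: [0.4813, -0.3203, 0.0715]
orientation: [-90.0, -0.0, 96.5]
force: [-2.2, 1.4, 1.4]
opening: 0.0006
```

Contact came at about x = 0.470. Now I'll follow the arc and turn the tool with the lever.

>>> step_arm([
  [[-1,0.55,0.27,0,0,0,-9],[-1,0.65,0.12,0,0,0,-10],[-1,0.65,0.04,0,0,0,-10],[-1,0.66,-0.06,0,0,0,-9],[-1,0.63,-0.15,0,0,0,-9]],
])

```text
clock: 4.45
tool_pos: [0.5134, -0.3179, 0.0713]
orientation: [-90.0, -0.0, 49.3]
force: [0.3, 2.5, 1.0]
opening: 0.0007
```

>>> step_arm([
  [[-1,0.62,-0.23,0,0,0,-9],[-1,0.57,-0.32,0,0,0,-9],[-1,0.52,-0.39,0,0,0,-9],[-1,0.47,-0.47,0,0,0,-8]],
])

```text
clock: 4.95
tool_pos: [0.5356, -0.3322, 0.0714]
orientation: [-90.0, -0.0, 14.3]
force: [-0.6, 2.1, -0.4]
opening: 0.0003
```

Nearly there. I'll press in small steps until the stop shows up in the force.

>>> step_arm([
  [[-1,0.1,-0.25,0,0,0,-4],[-1,0.05,-0.25,0,0,0,-3]],
])

```text
clock: 5.2
tool_pos: [0.538, -0.3342, 0.0712]
orientation: [-89.8, -0.2, 7.4]
force: [5.0, 27.3, 5.5]
opening: 0.0002
```

>>> step_arm([
  [[-1,0.0,-0.25,0,0,0,0]],
])

```text
clock: 5.32
tool_pos: [0.538, -0.3347, 0.0711]
orientation: [-89.7, -0.2, 7.5]
force: [5.2, 37.0, 9.9]
opening: 0.0003
```

>>> step_arm([
  [[-1,0.0,-0.25,0,0,0,0]],
])

```text
clock: 5.45
tool_pos: [0.5381, -0.3351, 0.0711]
orientation: [-89.5, -0.2, 7.6]
force: [5.0, 47.9, 14.5]
opening: 0.0004
```

The lever is firmly against its stop. I'll back off, go up, and cross to the left side of the swing arm, staying high.

>>> step_arm([
  [[-1,0,1.5,0,0,0,0],[-1,0,2,0,0,0,0],[-1,0,0,4,0,0,0],[-1,0,0,5,0,0,0],[-1,0,0,5,0,0,0],[-1,0,0,5,0,0,0],[-1,0,0,1,0,0,0]],
])

```text
clock: 6.32
tool_pos: [0.5376, -0.3081, 0.276]
orientation: [-90.2, -0.4, 7.5]
force: [-0.4, 0.5, -1.0]
opening: 0.0003
```

>>> step_arm([
  [[-1,0,5,0,0,0,0],[-1,-0.5,5,0,0,0,-2],[-1,-0.5,5,0,0,0,-2],[-1,-0.5,5,0,0,0,-2],[-1,-0.5,5,0,0,0,-2],[-1,-0.5,5,0,0,0,-2],[-1,-0.5,5,0,0,0,-2],[-1,-0.5,4,0,0,0,-2],[-1,0,0,0,0,0,-2]],
])

```text
clock: 7.45
tool_pos: [0.5006, 0.0847, 0.2709]
orientation: [-90.0, 0.0, -8.4]
force: [0.3, -0.8, 0.3]
opening: 0.0004
```

Run:
```python
from h import *
o=ctrl.get_obs();print(o["tool_pos"],o["orientation"],o["force"])
t=ctrl.snapshot("top");s=ctrl.snapshot("scene")
a=cv2.resize(t[180:230,395:450],None,fx=7,fy=7,interpolation=cv2.INTER_CUBIC)
b=cv2.resize(s[250:300,240:295],None,fx=7,fy=7,interpolation=cv2.INTER_CUBIC)
cv2.imwrite("pics/c3.png",np.hstack([a,b]))
```

```text
[0.50055499 0.08469991 0.27090358] [-9.00120752e+01  2.29297096e-02 -8.35493089e+00] [ 0.26956024 -0.75119415  0.26348315]
```

View pics/c3.png

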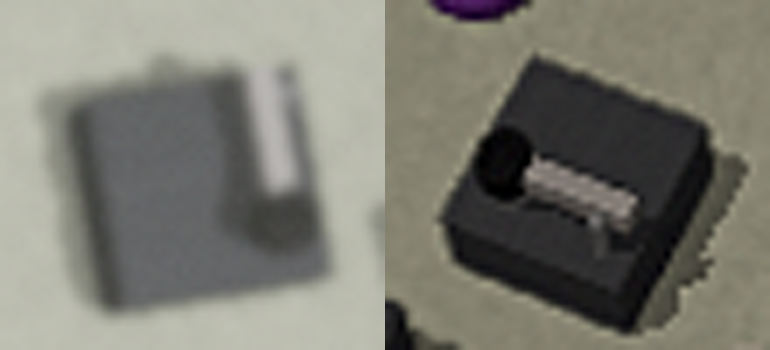

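The lever rests against its pin in both views: the bar runs from the hub at crop (285,215) up to (265,75). Now I'll lower beside the swing arm and creep to contact.

>>> step_arm([
  [[-1,0,0,-4,0,0,0],[-1,0,0,-4,0,0,0],[-1,0,0,-2.5,0,0,0],[-1,0,0,-1,0,0,0],[-1,0,-0.7,0,0,0,0],[-1,0,-0.7,0,0,0,0],[-1,0,-0.5,0,0,0,0]],
])

```text
clock: 8.43
tool_pos: [0.5016, 0.0631, 0.1576]
orientation: [-89.9, -0.1, -8.5]
force: [-0.4, 0.1, 0.6]
opening: 0.0006
```

>>> step_arm([
  [[-1,-0.05,-0.5,0,0,0,0],[-1,-0.05,-0.5,0,0,0,0],[-1,-0.05,-0.5,0,0,0,0]],
])

```text
clock: 8.8
tool_pos: [0.4997, 0.0485, 0.1568]
orientation: [-90.0, -0.0, -8.4]
force: [-1.1, 3.1, 2.3]
opening: 0.0002
```

>>> step_arm([
  [[-1,-0.18,-0.68,0,0,0,3.5],[-1,-0.14,-0.7,0,0,0,3.5],[-1,-0.09,-0.7,0,0,0,3.5],[-1,-0.06,-0.7,0,0,0,3.5],[-1,-0.01,-0.71,0,0,0,3.5]],
])

```text
clock: 9.43
tool_pos: [0.4954, 0.0137, 0.1568]
orientation: [-90.0, -0.1, 9.2]
force: [1.0, 2.2, 0.2]
opening: 0.0004
```

>>> step_arm([
  [[-1,0.03,-0.71,0,0,0,3.5],[-1,0.08,-0.7,0,0,0,3.5],[-1,0.12,-0.7,0,0,0,3.5],[-1,0.16,-0.69,0,0,0,3.5],[-1,0.2,-0.68,0,0,0,3.5],[-1,0,0,0,0,0,0]],
])

```text
clock: 10.18
tool_pos: [0.5006, -0.0216, 0.1565]
orientation: [-90.0, 0.0, 26.5]
force: [-0.9, -0.3, -0.1]
opening: 0.0003
```

Run:
```python
from h import *
o=ctrl.get_obs();print(o["tool_pos"],o["orientation"],o["force"])
t=ctrl.snapshot("top");s=ctrl.snapshot("scene")
a=cv2.resize(t[140:270,230:370],None,fx=2.8,fy=2.8,interpolation=cv2.INTER_CUBIC)
b=cv2.resize(s[130:260,260:400],None,fx=2.8,fy=2.8,interpolation=cv2.INTER_CUBIC)
cv2.imwrite("pics/c4.png",np.hstack([a,b]))
```

```text
[ 0.50064568 -0.02162264  0.15648418] [-9.00058685e+01  2.27593185e-02  2.64928315e+01] [-0.93271066 -0.32879538 -0.11555691]
```

View pics/c4.png

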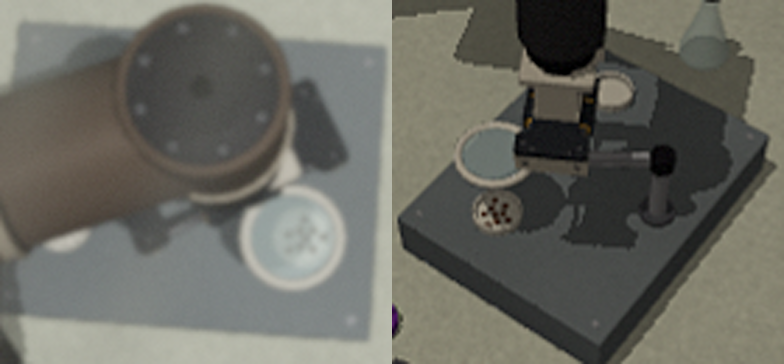

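The top crop has the lens rim centred near crop (295,238). The scene crop shows the lens rim at (493,153) and the seed dish at (497,212). I'll fit the rim and work out how much angle is left.

Run:
```python
from h import *
P=lambda n,u,z:ray(n,u,z)[:2]
post=np.array([.611,.0155])
A=lambda p:np.degrees(np.arctan2(*(p-post)[::-1]))%360
L=P("top",(230+294.5/2.8,140+238/2.8),.17); L2=P("scene",(260+(494-392)/2.8,130+153/2.8),.17)
t=cv2.imread("pics/top0.png"); s=cv2.imread("pics/scene0.png")
def blob(im,x0,x1,y0,y1):   # light region centroid
    m=(cv2.cvtColor(im[y0:y1,x0:x1],cv2.COLOR_BGR2GRAY)>125).astype(np.uint8)
    c=max(cv2.findContours(m,0,1)[0],key=cv2.contourArea);e=cv2.fitEllipse(cv2.convexHull(c));return (e[0][0]+x0,e[0][1]+y0),e[1]
for n,im,b in(("top",t,(322,356,210,242)),("scene",s,(284,312,192,218))):
    c,ax=blob(im,*b);d=P(n,c,.084);print("seed",n,np.round(c,1),np.round(ax,1),np.round(d,4),A(d),np.linalg.norm(d-post))
for l in(L,L2):print("lens",np.round(l,4),A(l),np.linalg.norm(l-post))
```

```text
seed top [338.  224.3] [22.7 23.2] [ 0.4554 -0.0932] 214.94558792490938 0.1897761341040261
seed scene [293.  205.3] [5.8 9.3] [ 0.447 -0.102] 215.61721874872165 0.2017591114900699
lens [ 0.4479 -0.0837] 211.29254070615855 0.19091843604628433
lens [ 0.449  -0.0785] 210.12340916281792 0.18725226174653856
```

>>> step_arm([
  [[-1,0.09,-0.26,0,0,0,1],[-1,0.09,-0.26,0,0,0,1],[-1,0.1,-0.28,0,0,0,2],[-1,0,0,0,0,0,0]],
])

```text
clock: 10.78
tool_pos: [0.5036, -0.0293, 0.1565]
orientation: [-90.0, 0.0, 30.5]
force: [-1.1, 1.7, -0.3]
opening: 0.0005
```

Run:
```python
from h import *
o=ctrl.get_obs();print(o["tool_pos"],o["force"])
t=ctrl.snapshot("top");s=ctrl.snapshot("scene")
a=cv2.resize(t[195:260,300:365],None,fx=6,fy=6,interpolation=cv2.INTER_CUBIC)
b=cv2.resize(s[150:215,265:330],None,fx=6,fy=6,interpolation=cv2.INTER_CUBIC)
cv2.imwrite("pics/c5.png",np.hstack([a,b]))
```

```text
[ 0.50356889 -0.02932621  0.15651007] [-1.070776    1.65439628 -0.26413775]
```

View pics/c5.png

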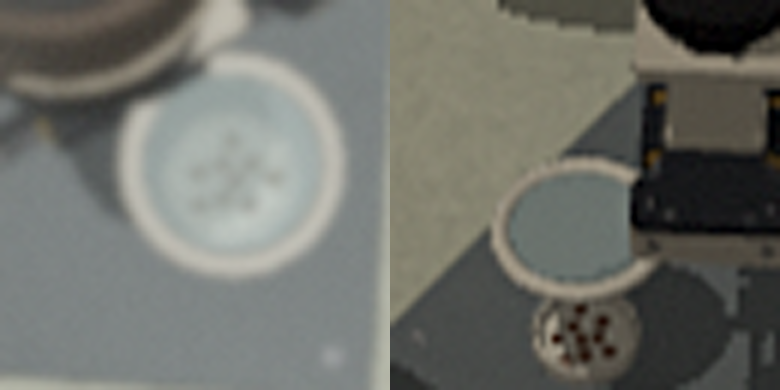

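In the top crop, the lens rim is centred near (232,165). In the scene crop, the rim is near (580,227) and the seed dish near (586,338), with its top edge hidden.

Run:
```python
from h import *
post=np.array([.611,.0155])
A=lambda p:np.degrees(np.arctan2(*(p-post)[::-1]))%360
for k,n,u,z in(("lens","top",(300+232/6,195+165/6),.17),("lens","scene",(265+190/6,150+227/6),.17),("seed","top",(338,224.3),.083),("seed","scene",(265+196/6,150+338/6),.083)):
    p=ray(n,u,z)[:2];print(k,n,np.round(p,4),A(p),np.linalg.norm(p-post))
```

```text
lens top [ 0.4544 -0.0924] 214.56533462505757 0.1901135125636577
lens scene [ 0.4572 -0.0887] 214.1200477117963 0.18573934856560373
seed top [ 0.4554 -0.0932] 214.9328342565092 0.18976168524266845
seed scene [ 0.4621 -0.0962] 216.87615871111294 0.18617853624971556
```

The lens is within a few mm of the dish centre. I'll back straight off and raise.

>>> step_arm([
  [[-1,-0.2,0.5,0,0,0,0],[-1,-0.4,1,0,0,0,0],[-1,-0.6,1.5,0,0,0,0],[-1,0,1,0,0,0,0],[-1,0,0,4,0,0,0],[-1,0,0,5,0,0,0],[-1,0,0,5,0,0,0],[-1,0,5,0,0,0,0],[-1,0,6,0,0,0,0],[-1,0,6,0,0,0,0],[-1,0,6,0,0,0,0],[-1,0,6,0,0,0,0]],
])

```text
clock: 12.38
tool_pos: [0.4908, 0.3035, 0.2968]
orientation: [-90.0, -0.0, 30.6]
force: [0.7, 0.2, -0.6]
opening: 0.0003
```

>>> step_arm([
  [[-1,-2,6,0,0,0,0],[-1,-2,5,0,0,0,0],[-1,0,0,0,0,0,0]],
])

```text
clock: 12.75
tool_pos: [0.4497, 0.4138, 0.2955]
orientation: [-90.0, 0.1, 30.8]
force: [0.3, -1.1, -1.2]
opening: 0.0001
```

Run:
```python
from h import *
o=ctrl.get_obs();print(o["tool_pos"],o["force"],o["clock"])
t=ctrl.snapshot("top");s=ctrl.snapshot("scene")
a=cv2.resize(t[135:275,170:470],None,fx=2.6,fy=2.6,interpolation=cv2.INTER_CUBIC)
b=np.zeros((235,780,3),np.uint8);b[:,:390]=cv2.resize(s[150:228,255:385],(390,234+1));b[:,390:]=cv2.resize(s[240:318,230:360],(390,235))
cv2.imwrite("pics/c6.png",np.vstack([a[:364],b]))
```

```text
[0.44971142 0.41381404 0.29551181] [ 0.27605704 -1.14544411 -1.20118829] 12.75
```

View pics/c6.png

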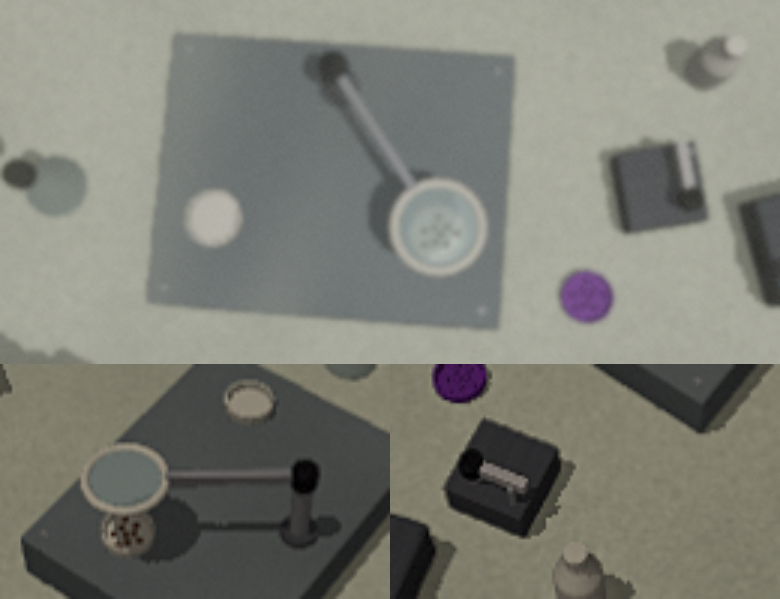

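The final view shows the lens rim at crop (438,226), concentric with the seeds. The lever is on its pin, nothing else has moved, and the hand is clear. Handing in.

```bash
python3 -c "
from plant import ctrl
ctrl.close_job()"
```

```text
the job is handed in; nothing more can be done
```

The stand is ready and I've handed the job in after about 13 s on the robot's clock; no verdict was reported.

- **Lever:** I pushed it clockwise to its stop pin. The wrist force rose to about 48 N as it pressed on the pin, more than was needed to confirm the stop. The job's 40 N limit covers the arm and gripper body pressing on things. Only the fingertip should have touched here, but I have no separate reading to confirm that. Both cameras show the lever on the pin after I backed off.
- **Magnifier:** I swung it with a fingertip, and the wrist force readings stayed around 3–4 N.
- **Lens position:** The top camera puts the lens centre about 1–2 mm from the seed dish centre. The scene camera gives about 9 mm, but the gripper hid part of the lens and the lens hid part of the dish, so that figure is rougher. Both are under 18 mm.
- **Final check:** With the hand away, the lens stayed over the seeds. The dishes, flask and bottle looked unmoved by eye; I did not measure them again.

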